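# Find the unclipped lid on the accessory boxes and click it home

### The job

The tray of small accessory boxes on the left-hand table is about to be carried out, but one of the four lids is not clipped down. Press with a closed fingertip near a long edge of one lid after another until you find the one that rocks, then press that lid at both ends, over the thumb pads, until both clips have snapped and it sits level and fully down. Lift nothing, and leave the spools and the chalk where they are.

Things in the scene. Friction and masses are not known exactly. Their poses are not given: they have to be found in the camera images.
- tray: low wooden tray with a dark foam bed, 184 x 160 mm (x by y), walls 18 mm high, fixed to the table; origin at the centre of its underside on the table top, z up. Four blue boxes with lids stand in the foam in two rows of two, not all equally deep; the boxes are fixed. The four lids look alike and any one may be the unclipped one.
- lid_a: The far left lid (tray yaw 0), centred +44, +38 mm (x, y) from the tray's origin, its axes parallel to the tray's. 72 x 60 mm (x by y), ivory plastic; origin at the centre of the underside of its 2.5 mm top plate, 40 mm above the table at the start (all four lids); flat top 2.5 mm above the origin, z up; a skirt hangs 8 mm down round the box and hides its rim. Gaps to the next lids 16 mm.
- lid_b: The far right lid (tray yaw 0), centred +44, -38 mm (x, y) from the tray's origin, its axes parallel to the tray's. Same size as lid_a. All lids: long edges at y = +30 and -30 mm; each short end has a spring clip underneath, below a grey 13 mm thumb pad on the top at x = +25.5 or -25.5 mm, y = 0. A clipped lid stands on the rim all round and does not yield.
- lid_c: The near left lid (tray yaw 0), centred -44, +38 mm (x, y) from the tray's origin, its axes parallel to the tray's. Same as lid_a. The unclipped lid stands only on its two clip tabs and rocks about its own x axis: with 1 N near a long edge (25 mm off the centre line) that edge sinks about 5 mm, the lid tilts 0.2 rad, and it falls level again when let go.
- lid_d: The near right lid (tray yaw 0), centred -44, -38 mm (x, y) from the tray's origin, its axes parallel to the tray's. Same as lid_a. Pressed on a thumb pad with 7 to 12 N, that end of the unclipped lid snaps down 4.5 mm (now and then the other end follows at once); with both ends snapped it is firm, level and 4.5 mm lower than at the start.
- spool_yellow: thread spool with yellow thread, 35 mm across, 55 mm high, standing loose to the left of the tray; origin at the centre of its underside; bystander
- spool_black: thread spool with black thread, 35 mm across, 55 mm high, standing loose to the left of the tray; origin at the centre of its underside; bystander
- chalk: white triangle of tailor's chalk, 37 x 40 x 7 mm, lying loose on the robot's side of the tray; origin at the centre of its underside; bystander

How it is judged:
By the outcome, as a careful person would: the job done as asked, in the order asked, and still so for the second after the job is handed in, with the robot touching nothing.
It also fails if it takes over 48 s, if anything falls off the work surface, if the arm or the gripper's body presses on something with over 40 N, if the wrist force passes 120 N, or if a joint passes its speed limit or range.

### The arm

A 6-joint arm with a two-finger parallel gripper is mounted at the origin on a cart in front of the work surface, level with it; the furniture and walls round the work are solid. World frame = base frame: x ahead of the robot, y to its left, z up, the work surface at z = 0. Lengths are in m, angles in rad, forces in N, time in s.
With the tool pointing down it reaches from about 0.375 to 0.975 m from the base axis. Payload 3.8 kg.
Tool frame: the origin (TCP) lies midway between the tips of the shut fingers; the grasp point (between the pads) lies 19 mm behind it; z points along the fingers, y is the line along which they close (so a half turn about z gives the same grasp; the last joint's range is limited). The gripper opens to 88 mm and grips with 3 to 60 N. Pads are 18 mm wide; open, the fingers measure 123 mm over their backs; the gripper's body (75 mm by 187 mm) begins 45 mm behind the grasp point.
Start: joints at [1.124, 0.264, 1.604, -0, 1.274, -0.037], TCP at [0.269, 0.619, 0.239] pointing down, gripper open.
Joint ranges: [-2.63, 2.63], [-0.94, 2.18], [0.31, 2.57], [-1.31, 4.45], [0, 2.66], [-2.55, 2.55]. Speed limits (rad/s): [2.57, 2.57, 3.14, 3.14, 3.14, 3.14].

### API

Orientations are given as a rotation vector (axis times angle).
In Python, from cell import manip, inverse_kinematics, cams, order gives the robot as it stands. Calls block until the motion is done:
- manip.move_pose(position, orientation): joint-space move of the TCP to a pose.
- manip.move_linear(position, rate=0.15, rot=None): straight line of the TCP; rot=None keeps the orientation; rate is the mean speed in m/s.
- manip.set_joints(angles): joint-space move.
- manip.set_gripper(opening, force=None): finger opening in m; force is the grip in N (None keeps the last); returns when the fingers have stopped.
- manip.dwell(seconds).
- inverse_kinematics(position, orientation): joint angles nearest the present ones, or None.
- manip.state(): the state.
- cams.capture(name): name is "side" or "top"; returns a dict with "image" (480x640x3 uint8, blue, green, red), "z_map" (480x640 float32, m along the optical axis (not along the pixel's ray), 0 where there is no reading), "intrinsics" (3x3 intrinsics, pixels), "position" and "orientation" of the camera in the world. Camera axes: x right, y down, z forward; pixel columns grow to the right and rows downward; lengths in m; the calibration is good to about 2 mm. A picture is of the moment at which its call begins.
A pose or a line that the arm cannot do raises manip.IKError and nothing moves.
- order.close_job(): hands the job in; it is judged then, once.
The state is a dict: "clock": time; "joint_pos": joint angles; "joint_velocities": joint speeds; "tau": joint torques, N m; "tool_pos": TCP position; "tcp_rot": TCP orientation; "contact_force": force on the tool from outside, world axes, zero at the start; "moment": the same for the moment, N m; "gripper_width": finger opening in m; "grasp_force": force on a finger pad.
Only numpy, scipy, OpenCV 4.12 (cv2) and the standard library are available. Lean on these libraries where they do the work, as an engineer would, in place of code of your own. Each camera call takes 0.05 s, during which the arm holds its last target. There are 200 camera calls.

## Working session

There is one attempt and no reset: what is moved stays moved. The work goes in short steps, each a Python script; the robot and the scene stay as the last script left them, time stands still between calls to the robot, and variables do not carry over. Pictures are saved under pics/ and viewed, at most 10 in all, crops included, and the job is handed in when it is done.

```bash
ls; mkdir -p pics; python3 - <<'E'
from cell import manip, cams
import cv2, numpy as np
for n in("top","side"):
    c=cams.capture(n); cv2.imwrite(f"pics/{n}0.png",c["image"]); np.savez(f"{n}0.npz",**c)
    print(n,c["position"],c["orientation"],c["intrinsics"])
s=manip.state(); print(s)
E
```

```text
pics
top [0.36894382 0.34085923 0.90296256] [-2.15194331  2.15240404 -0.12613593] [[598.53334484   0.         321.93721843]
 [  0.         598.53334484 243.89335726]
 [  0.           0.           1.        ]]
side [ 0.18108874 -0.37895815  0.37680693] [-1.93608304  0.37226234 -0.22563304] [[526.66294458   0.         318.05380792]
 [  0.         526.66294458 242.96768705]
 [  0.           0.           1.        ]]
{'clock': 0.1, 'joint_pos': array([ 1.12413712e+00,  2.64698032e-01,  1.60521043e+00, -9.40573262e-06,
        1.27372368e+00, -3.69055356e-02]), 'joint_velocities': array([-1.57650922e-04, -1.85909836e-03, -1.42336658e-03, -1.49607184e-05,
       -1.95556640e-03, -1.28850948e-03]), 'tau': array([ 1.19250733e-03, -5.03621328e+01, -3.58072007e+01,  7.32438359e-02,
        2.34050746e-02, -5.49849847e-05]), 'tool_pos': array([0.2686407 , 0.61854304, 0.23751348]), 'tcp_rot': array([-0.63904412, -3.07541935,  0.00311333]), 'contact_force': array([ 0.22140712, -0.00693664,  0.43811515]), 'moment': array([-0.04256482,  0.00790957,  0.01678158]), 'grasp_force': 0.0, 'gripper_width': 0.08812001264380691}
```

View pics/top0.png

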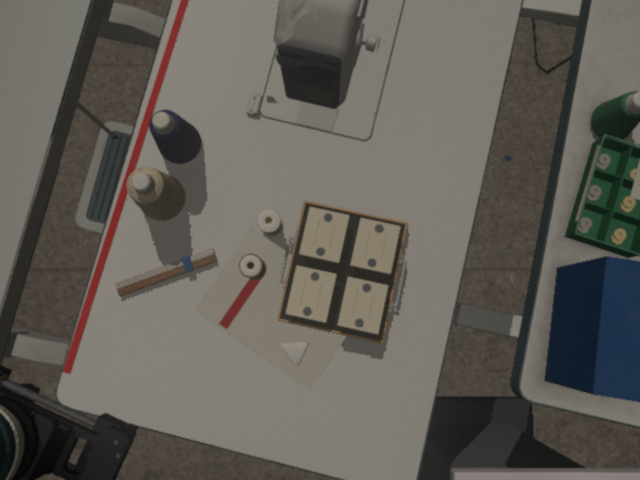

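View pics/side0.png

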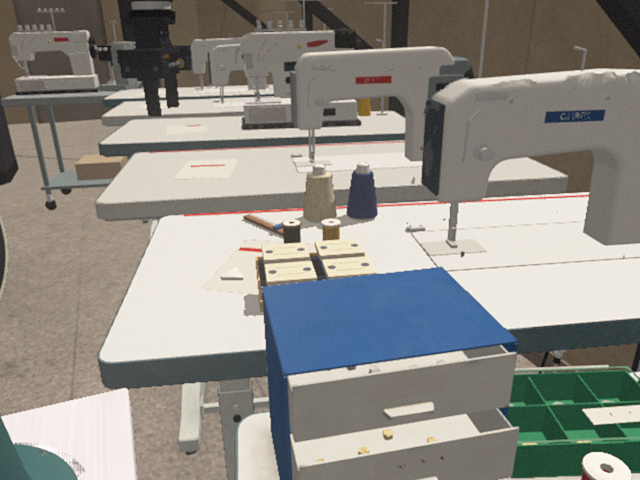

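The top view shows the four ivory lids near (325,234), (378,246), (311,291) and (364,303). The spools are at (269,221) and (250,265), and the chalk is at (294,351). The side view shows the tray clear of the sewing machine. Next I'll localise the lids.

```bash
cat > loc.py <<'E'
import numpy as np, cv2
from scipy.spatial.transform import Rotation as R
def ray(c,uv,z):
    d=R.from_rotvec(c["orientation"]).as_matrix()@np.linalg.inv(c["intrinsics"])@np.array([*uv,1.])
    p=c["position"]; return p+d*(z-p[2])/d[2]
def lids(c,z=0.0425):
    im=c["image"]; h=cv2.cvtColor(im,cv2.COLOR_BGR2HSV)
    roi=np.zeros(im.shape[:2],np.uint8); roi[195:345,270:415]=255
    m=cv2.inRange(h,(12,35,110),(35,140,255))&roi
    m=cv2.morphologyEx(m,cv2.MORPH_OPEN,np.ones((3,3)))
    out=[]
    for k in cv2.findContours(m,cv2.RETR_EXTERNAL,cv2.CHAIN_APPROX_NONE)[0]:
        if cv2.contourArea(k)<800: continue
        (u,v),s,a=cv2.minAreaRect(k); out.append((cv2.contourArea(k),u,v,s,a,ray(c,(u,v),z)))
    return out,m
E
python3 - <<'E'
from loc import *
from cell import inverse_kinematics
c=dict(np.load("top0.npz"))
o,m=lids(c)
for x in o: print(x)
im=c["image"]; print(im[234,315],im[225,345],im[290,311])
P=np.array([x[-1] for x in o])[:,:2]
if len(P)==4:
    ctr=P.mean(0); 
    # fit yaw with nominal, ordering by image: a,b,c,d
    uv=np.array([[x[1],x[2]] for x in o]); 
    top=np.argsort(uv[:,1]); f=sorted(top[:2],key=lambda i:uv[i,0]); n=sorted(top[2:],key=lambda i:uv[i,0])
    Q=P[f+n]-ctr; N=np.array([[44,38],[44,-38],[-44,38],[-44,-38]])/1e3
    yaw=np.arctan2((N[:,0]*Q[:,1]-N[:,1]*Q[:,0]).sum(),(N*Q).sum())
    Rm=np.array([[np.cos(yaw),-np.sin(yaw)],[np.sin(yaw),np.cos(yaw)]])
    print(ctr,yaw,(Q-N@Rm.T)*1e3)
    for q in (Q+ctr): 
        print(q,np.hypot(*q),[inverse_kinematics([*q,.06],(R.from_euler('z',yaw+g)*R.from_euler('x',np.pi)).as_rotvec()) is not None for g in(-np.pi/2,0,np.pi/2,np.pi)])
z=c["z_map"]
for n,(u,v) in dict(y=(269,221),k=(250,265),ch=(294,351)).items(): print(n,ray(c,(u,v),.055 if n!='ch' else .007))
for u,v in [(340,60),(340,25)]: d=z[v,u]; print("machine",R.from_rotvec(c["orientation"]).as_matrix()@np.linalg.inv(c["intrinsics"])@np.array([u,v,1.])*d+c["position"])
cv2.imwrite("pics/m.png",cv2.resize(m[190:350,265:420],None,fx=3,fy=3))
E
```

```text
(1791.5, 362.46600341796875, 304.7269287109375, (41.21297073364258, 49.63873291015625), 12.33908748626709, array([0.39019239, 0.29057016, 0.0425    ]))
(1778.5, 310.5058898925781, 293.2235107421875, (40.999847412109375, 49.460140228271484), 12.52880859375, array([0.40660421, 0.36492777, 0.0425    ]))
(1723.0, 375.02618408203125, 245.1796112060547, (40.659034729003906, 48.51892852783203), 12.26477336883545, array([0.47598056, 0.27169843, 0.0425    ]))
(1714.5, 323.673828125, 233.9911651611328, (40.44976806640625, 48.41761016845703), 12.33908748626709, array([0.49240985, 0.34603751, 0.0425    ]))
[103 122 130] [108 127 136] [109 129 138]
[0.44129675 0.31830847] -0.21693739778470236 [[-0.03470692  0.09026477]
 [-0.10577022 -0.03016045]
 [ 0.09703543  0.03942671]
 [ 0.04344171 -0.09953102]]
[0.49240985 0.34603751] 0.6018383660892803 [True, True, True, True]
[0.47598056 0.27169843] 0.5480670873071537 [True, True, True, True]
[0.40660421 0.36492777] 0.5463508589119931 [True, True, True, True]
[0.39019239 0.29057016] 0.486498836924936 [True, True, True, True]
y [0.50953571 0.42448576 0.055     ]
k [0.44613343 0.45082335 0.055     ]
ch [0.32308125 0.39005667 0.007     ]
machine [0.6618743  0.32619883 0.25394981]
machine [0.69065843 0.32664071 0.27966929]
```

```bash
cat > rob.py <<'E'
import numpy as np
from scipy.spatial.transform import Rotation as R
from cell import manip, inverse_kinematics
C=np.array([0.44129675,0.31830847]); YAW=-0.216937
L=dict(a=(.044,.038),b=(.044,-.038),c=(-.044,.038),d=(-.044,-.038))
def pt(l,dx,dy):
    c,s=np.cos(YAW),np.sin(YAW); return C+np.array([[c,-s],[s,c]])@(np.array(L[l])+[dx,dy])
def ori(g): return (R.from_euler('z',YAW+g)*R.from_euler('x',np.pi)).as_rotvec()
def best(xy,z,gs):
    o=[(np.abs(j-manip.state()["joint_pos"]).max(),g) for g in gs if (j:=inverse_kinematics([*xy,z],ori(g))) is not None]
    return min(o)[1]
def fz(): return manip.state()["contact_force"][2]
def press(xy,zstart,zmin,fmax,step=.0005):
    """straight down in steps until force fmax or zmin; returns trace of (cmd mm, actual mm, N)"""
    manip.move_linear([*xy,zstart],rate=.1); manip.dwell(.15)
    f0=np.mean([fz() for _ in range(3)]); tr=[]; z=zstart
    while z>zmin:
        z-=step; manip.move_linear([*xy,z],rate=.02); s=manip.state(); f=s["contact_force"][2]-f0
        tr.append((round(z*1e3,1),round(s["tool_pos"][2]*1e3,1),round(f,1)))
        if f>fmax: break
    return tr
E
python3 - <<'E'
from rob import *
manip.set_gripper(0.0)
t=manip.state()["clock"]
p=pt('a',0,.022); g=best(p,.07,(-np.pi/2,np.pi/2)); print(g)
manip.move_pose([*p,.07],ori(g)); s=manip.state(); print(t,s["clock"],s["tool_pos"],p,s["joint_pos"],s["gripper_width"])
print(press(p,.047,.036,3)); s=manip.state(); print(s["clock"],s["contact_force"],s["moment"],s["tool_pos"])
manip.move_linear([*p,.055]); print(manip.state()["clock"])
E
```

```text
1.5707963267948966
1.4 2.8167 [0.49739797 0.36845853 0.07077015] [0.49717981 0.36743161] [5.97157372e-01 3.10899320e-01 1.87574848e+00 3.89919181e-04
 9.53474143e-01 8.12675214e-01] 0.0006067248083616552
[(46.5, np.float64(46.8), np.float64(-0.2)), (46.0, np.float64(46.0), np.float64(-0.6)), (45.5, np.float64(45.4), np.float64(-1.2)), (45.0, np.float64(44.9), np.float64(-0.9)), (44.5, np.float64(44.4), np.float64(-0.7)), (44.0, np.float64(44.0), np.float64(-1.6)), (43.5, np.float64(43.4), np.float64(-0.7)), (43.0, np.float64(43.0), np.float64(-1.4)), (42.5, np.float64(42.9), np.float64(3.5))]
5.6 [-1.86308617 -1.55630061  4.48471809] [-0.27752023  0.28808218 -0.03232055] [0.49718743 0.36741984 0.04294851]
5.85
```

Lid a is firm: contact at 42.9 mm, then the force jumps. I'll go on to the others.

```bash
python3 - <<'E'
from rob import *
for l in "cdb":
    p=pt(l,0,.022); g=np.pi/2
    manip.move_linear([*p,.055],rate=.15)
    tr=press(p,.045,.0385,3.5); print(l,[tuple(map(float,x)) for x in tr],manip.state()["clock"])
    manip.move_linear([*p,.055])
    if tr[-1][1]<40.5: print("ROCKS",l); break
E
```

```text
c [(44.5, 44.6, 0.9), (44.0, 44.0, 0.7), (43.5, 43.5, -0.7), (43.0, 42.9, 0.0), (42.5, 42.5, 0.4), (42.0, 42.0, 0.9), (41.5, 41.5, 1.4), (41.0, 41.0, 1.3), (40.5, 40.6, 1.9), (40.0, 40.3, 4.0)] 9.4833
ROCKS c
```

Lid c yields by more than 2 mm at about 1 N until its stop, so it's the one that rocks. Now I'll press its pads.

```bash
python3 - <<'E'
from rob import *
for i,dx in enumerate((-.0255,.0255)):
    p=pt('c',dx,0)
    if i==0:
        g=best(p,.07,(0,np.pi)); manip.move_pose([*p,.065],ori(g))
    else: manip.move_linear([*p,.058])
    manip.move_linear([*p,.045],rate=.1); manip.dwell(.15); f0=np.mean([fz() for _ in range(3)]); z=.045; tr=[]
    while z>.033:
        z-=.0005; manip.move_linear([*p,z],rate=.02); s=manip.state(); f=s["contact_force"][2]-f0; a=s["tool_pos"][2]
        tr.append((round(z*1e3,1),round(float(a)*1e3,1),round(float(f),1)))
        if (a<.039 and f>9) or f>22: break
    print(dx,tr,s["clock"]); manip.move_linear([*p,.058])
from cell import cams; import cv2
manip.move_linear([*p,.12]); s=manip.state(); print(s["clock"])
E
```

```text
-0.0255 [(44.5, 44.8, 0.7), (44.0, 44.0, 0.6), (43.5, 43.4, -0.2), (43.0, 42.9, 0.9), (42.5, 42.5, 0.4), (42.0, 41.9, 0.9), (41.5, 41.4, 0.6), (41.0, 41.0, 1.3), (40.5, 40.5, 1.2), (40.0, 39.9, 0.8), (39.5, 39.6, 1.0), (39.0, 39.4, 4.2), (38.5, 39.3, 8.6), (38.0, 39.2, 11.1), (37.5, 39.1, 14.5), (37.0, 39.0, 17.8), (36.5, 39.0, 21.0)] 15.875
0.0255 [(44.5, 44.8, -0.3), (44.0, 44.0, -1.4), (43.5, 43.4, -1.3), (43.0, 42.9, -0.0), (42.5, 42.4, -0.7), (42.0, 42.0, -0.3), (41.5, 41.5, -0.2), (41.0, 41.0, -0.3), (40.5, 40.5, 0.7), (40.0, 40.0, -0.2), (39.5, 39.5, -0.2), (39.0, 38.9, -0.2), (38.5, 38.5, -0.7), (38.0, 38.4, 4.7), (37.5, 38.4, 8.2), (37.0, 38.4, 10.6)] 21.0917
21.95
```

```bash
python3 - <<'E'
from rob import *
from loc import *
from cell import cams
manip.move_linear([.30,.62,.24],rate=.4); print(manip.state()["clock"])
for n in("top","side"):
    c=cams.capture(n); np.savez(f"{n}1.npz",**c)
b=np.load("side0.npz")["image"][225:315,245:385]; a=c["image"][225:315,245:385]
cv2.imwrite("pics/cmp.png",cv2.resize(np.vstack([b,a]),None,fx=3.3,fy=3.3,interpolation=cv2.INTER_CUBIC))
z0=np.load("top0.npz")["z_map"]; t=dict(np.load("top1.npz")); z1=t["z_map"]
K=t["intrinsics"]; Rm=R.from_rotvec(t["orientation"]).as_matrix()
for l in "abcd":
  for dx in(-.025,0,.025):
    for dy in(-.022,0,.022):
      p=np.array([*pt(l,dx,dy),.0425]); q=K@(Rm.T@(p-t["position"])); u,v=np.round(q[:2]/q[2]).astype(int)
      d=lambda z:np.median(z[v-2:v+3,u-2:u+3]); print(l,dx,dy,round(1e3*(d(z1)-d(z0)),1),end='; ')
  print()
E
```

```text
22.8917
a -0.025 -0.022 0.3; a -0.025 0 -0.3; a -0.025 0.022 -0.0; a 0 -0.022 -0.2; a 0 0 0.9; a 0 0.022 0.2; a 0.025 -0.022 -0.9; a 0.025 0 0.3; a 0.025 0.022 0.7; 
b -0.025 -0.022 -0.7; b -0.025 0 0.2; b -0.025 0.022 0.3; b 0 -0.022 -0.8; b 0 0 0.8; b 0 0.022 -0.9; b 0.025 -0.022 0.3; b 0.025 0 0.7; b 0.025 0.022 -0.3; 
c -0.025 -0.022 3.4; c -0.025 0 4.1; c -0.025 0.022 4.5; c 0 -0.022 4.8; c 0 0 3.8; c 0 0.022 4.9; c 0.025 -0.022 5.6; c 0.025 0 3.4; c 0.025 0.022 4.0; 
d -0.025 -0.022 0.9; d -0.025 0 0.2; d -0.025 0.022 -0.3; d 0 -0.022 0.2; d 0 0 -0.3; d 0 0.022 0.6; d 0.025 -0.022 -0.2; d 0.025 0 1.1; d 0.025 0.022 -0.4;
```

View pics/cmp.png

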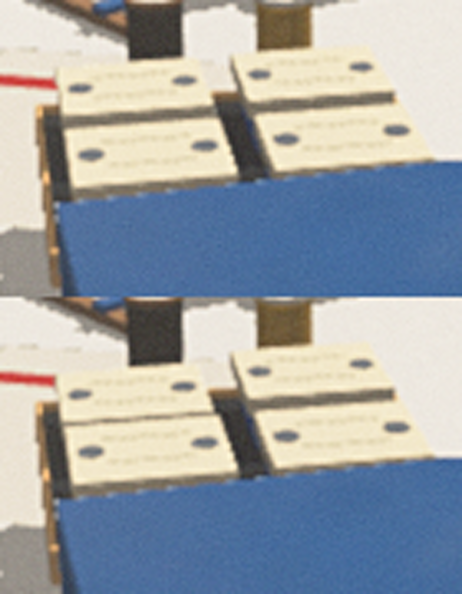

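Lid c (back left in the side crop, pads near (78,395) and (183,386)) is now about 4.3 mm lower and level, and the other three haven't changed. The near-end force trace was ambiguous, so I'll press that pad again and check both long edges for rocking.

```bash
python3 - <<'E'
from rob import *
p=pt('c',-.0255,0); g=np.pi/2
manip.move_pose([*p,.06],ori(g))
f=lambda t:[tuple(map(float,x)) for x in t]
print(f(press(p,.040,.034,14)),manip.state()["clock"]); 
for dy in(.02,-.02):
    manip.move_linear([*manip.state()["tool_pos"][:2],.048]); q=pt('c',0,dy); manip.move_linear([*q,.048])
    print(dy,f(press(q,.040,.035,4)),manip.state()["clock"])
manip.move_linear([*q,.12],rate=.2); print(manip.state()["clock"])
E
```

```text
[(39.5, 39.8, 0.8), (39.0, 39.0, 0.2), (38.5, 38.5, 0.3), (38.0, 38.4, 5.3), (37.5, 38.4, 8.9), (37.0, 38.4, 13.4), (36.5, 38.3, 16.8)] 26.45
0.02 [(39.5, 39.5, 0.8), (39.0, 39.0, 0.3), (38.5, 38.5, 0.3), (38.0, 38.4, 5.8)] 28.4667
-0.02 [(39.5, 39.6, -0.9), (39.0, 39.0, -0.6), (38.5, 38.5, -0.5), (38.0, 38.4, 4.4)] 30.5333
31.0917
```

All four points read 38.4 mm and are firm, which is 4.5 mm below lid a, so lid c is clipped and level.

```bash
python3 - <<'E'
from cell import manip, order
s=manip.state(); print(s["contact_force"]); print(order.close_job())
E
```

```text
[-0.57896121  0.0533428  -1.28413512]
the job is handed in; nothing more can be done
None
```

Lid c, the near left one, was the unclipped lid. I pressed it at both thumb pads and it now sits level, firm and 4.5 mm lower; I handed the job in at about 31 s. I tested only lids a and c and never pressed b or d. I saw no clear force snap at either pad, so the result rests on the final height and firmness.

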